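Take a reading on the timing tester

ROBOT

A 6-joint arm with a two-finger parallel gripper is mounted at the origin on a cart in front of the work surface, level with it; the furniture and walls round the work are solid. World frame = base frame: x ahead of the robot, y to its left, z up, the work surface at z = 0. Lengths are in m, angles in rad, forces in N, time in s.
With the tool pointing down it reaches from about 0.35 to 0.95 m from the base axis. Payload 17.4 kg.
Tool frame: the origin (TCP) lies on the centre line of the jaws, within the pads' length; the fingertips stand 14 mm ahead of it and the grasp point (between the pads) lies 5 mm behind it (ctrl.tcp_to_tips is the distance from the TCP to the fingertips, in m); z points along the fingers, x is the direction in which the jaws open and shut, and the axes are right-handed (so a half turn about z gives the same grasp; the last joint's range is limited). The gripper opens to 93 mm and grips with 3 to 60 N. Pads are 15 mm wide; open, the fingers measure 128 mm over their backs; the gripper's body (75 mm by 188 mm) begins 65 mm behind the grasp point.
Start: joints at [-1.357, 0.116, 1.442, -0, 1.584, -0.038], TCP at [0.168, -0.654, 0.233] pointing down, gripper open.
Joint ranges: [-2.83, 2.83], [-0.83, 2.19], [0.07, 2.5], [-1.14, 4.28], [0.01, 3], [-2.97, 2.97]. Speed limits (rad/s): [1.89, 1.89, 2.22, 3.14, 3.14, 3.14].

INTERFACE

Orientations are given as [roll, pitch, yaw] about the fixed x, y, z axes, in that order (R = Rz(yaw) Ry(pitch) Rx(roll)).
In Python, from bench import ctrl gives the robot as it stands.
- The arm moves only by the shell command python3 -m pendant 'ROWS' [FORCE]. ROWS is JSON, a list of rows, each a list of 5 numbers: the shift along the tool's x, y, z in m, then the turn about the tool's z in degrees, then the gripper's target within -1 to 1 (fully open at 1, half-way at 0, shut at -1). A call has 1 to 20 rows; each row is the pose to reach, as a shift and turn from the pose commanded when the call began, along the tool's axes at that moment; what a row does not reach only later rows make up. A row lasts 1/12 s, in which the tool goes at most 41.7 mm and 7.16 degrees, less where a joint would pass 70% of its speed; a pose out of reach is approached as far as the arm can. A call with a gripper value outside its range is refused whole. The fingers move at their own pace and stop on an object; FORCE is the grip in N (left out, the last holds). Time passes only in rows, so rows that repeat a pose let the fingers close. It gives the time, the measured TCP pose, the force and the opening at its end, in the units of the state.
- ctrl.get_state(): the state, without advancing time (a new reading comes with each control period).
- ctrl.get_image(name): name is "scene" or "top" or "wrist"; returns the picture (420x560x3 uint8, red, green, blue); there is no depth.
- ctrl.camera_model(name): a dict with "mtx" (3x3 intrinsics, pixels), "origin" and "attitude" of the camera in the world. Camera axes: x right, y up, looking along -z (the intrinsics and any distortion apply to the point x, -y, -z); pixel columns grow to the right and rows downward; lengths in m; the calibration is good to about 2 mm. A picture is of the moment at which its call begins: read the wrist's pose just before it. camera_model takes no time and is no camera call; for the wrist camera it gives the pose at the moment of the call.
- ctrl.close_job(): hands the job in, once; it reports no verdict.
The state is a dict: "clock": time; "joint_positions": joint angles; "qvel": joint speeds; "joint_torque": joint torques, N m; "eef_pos": TCP position; "orientation": TCP orientation; "ft_force": force on the tool from outside, world axes, zero at the start; "wrist_torque": the same for the moment, N m; "width": opening from 0.0 (shut) to 1.0 (fully open).
Only numpy, scipy, OpenCV 4.12 (cv2) and the standard library are available. Lean on these libraries where they do the work, as an engineer would, in place of code of your own. Each camera call takes 0.05 s, during which the arm holds its last target.

TASK

Take a reading of the movement on the bench tester: switch it on at the rocker by pressing the raised far half fully down, then press the round key fully down so that it stays, and last press the oblong bar key fully down and keep it there, finishing with the fingers still holding the bar down. Work the keys only in that order, leave the square key alone, and do not push or pick up the movement holder or the other things standing round the tester.

Things in the scene. Friction and masses are not known exactly. Their poses are not given: they have to be found in the camera images.
- tester: Grey bench tester, fixed, turned up to 0.25 rad. Deck 270 mm wide, top 40 mm above the bench, with four black modules in a row along y, 62 mm apart, in any order. Display housing behind: top 82 mm high, front 49 mm behind the row's line. Ledges: front (top 14 mm), left end (rubber pad, top 23 mm). Origin: on the bench under the row's middle; x to its rear, y to its left.
- rocker_module: Module with the rocker switch. Origin: centre of its underside, on the deck 40 mm above the bench; x points to the tester's rear (away from the robot), y to its left, z up. Module plate 72 (x) x 56 (y) x 6 mm; the key stands on its centre.
- rocker (a joint): Rocker angle, rad. 0 = off: the far half (towards the display) slopes up, the near half lies level. 0.34 = fully on: far half level, near half sloping up. It turns stiffly (friction 0.03 N m; about 1.5 to 4 N on the far half) and stays where it is left.
- rocker_far_end (a point): Upper outer edge of the rocker's far half, mid-width: the end to press. Rocker 52 mm long (x), 26 mm wide, hinged across its middle 11 mm above the deck. Off: this edge is about 22 mm above the deck and 24 mm behind the module's centre. Fully on: the far half's upper face lies level, 14 mm above the deck.
- round_module: Module with the round latching key. Origin: centre of its underside, on the deck 40 mm above the bench; x points to the tester's rear (away from the robot), y to its left, z up. Module plate 72 (x) x 56 (y) x 6 mm; the key stands on its centre.
- round_key (a joint): Depth of the round key, m: 0 = up, 0.008 = fully down. Takes about 3 N all the way and stays down when let go.
- round_key_top (a point): Centre of the round key's top, 34 mm wide; 20 mm above the deck when up.
- square_module: Module with the square key, which is not to be used. Origin: centre of its underside, on the deck 40 mm above the bench; x points to the tester's rear (away from the robot), y to its left, z up. Module plate 72 (x) x 56 (y) x 6 mm; the key stands on its centre.
- square_key (a joint): Depth of the square key, m: 0 = up, 0.008 = fully down; springs back. To be left up.
- square_key_top (a point): Centre of the square key's top, 32 x 32 mm; 20 mm above the deck when up.
- bar_module: Module with the oblong bar key. Origin: centre of its underside, on the deck 40 mm above the bench; x points to the tester's rear (away from the robot), y to its left, z up. Module plate 72 (x) x 56 (y) x 6 mm; the key stands on its centre.
- bar_key (a joint): Depth of the bar key, m: 0 = up, 0.008 = fully down. Springs back; takes 1.2 N at the top rising to 6 N fully down.
- bar_key_top (a point): Centre of the bar key's top, 22 mm (x) x 50 mm (y); 20 mm above the deck when up.
- movement_holder: The small two-jaw steel movement holder, 67 x 31 x 11 mm, lying on the rubber pad of the tester's ledge; origin under its centre. Must stay there.
- part_bottle: Small screw-cap glass bottle, 26 mm wide, 48 mm tall, standing on the right part of the tester's front ledge; origin under its centre. Bystander.
- round_tin: Flat round tin, 35 mm wide, 12 mm tall, on the middle of the tester's front ledge; origin under its centre. Bystander.
- thread_spool: Wooden spool, 28 mm wide, 30 mm tall, on the left part of the tester's front ledge; origin under its centre. Bystander.
- loupe: Black eye loupe, 42 mm wide, 35 mm tall, standing right of the tester's rear corner; origin under its centre. Bystander.
- canister: Blue round cage tub, 66 mm wide, 58 mm tall, left of the tester's rear corner; origin under its centre. Bystander.

How it is judged:
By the outcome, as a careful person would: the job done as asked, in the order asked, and still so for the second after the job is handed in, while the arm keeps its last pose, push and grip.
It also fails if it takes over 38 s, if anything falls off the work surface, if the arm or the gripper's body presses on something with over 40 N, if the wrist force passes 120 N, or if a joint passes its speed limit or range.

## Working session

There is one attempt and no reset: what is moved stays moved. The work goes in short steps, Python scripts to look and compute and a shell command to move; the robot and the scene stay as the last step left them, time stands still between calls to the robot, and variables do not carry over. Pictures are saved under pics/ and viewed, and the job is handed in when it is done.

```bash
mkdir -p pics; ls
python3 - <<'E'
from bench import ctrl
import cv2
print(ctrl.get_state(), ctrl.tcp_to_tips)
for n in ["scene","top"]:
    print(n,ctrl.camera_model(n))
    cv2.imwrite(f"pics/{n}0.png",ctrl.get_image(n)[:,:,::-1])
E
```

```text
pics
{'clock': 0.0, 'joint_positions': array([-1.35680785e+00,  1.16500330e-01,  1.44221868e+00,  1.42784753e-05,
        1.58398328e+00, -3.77723795e-02]), 'qvel': array([-6.09283097e-04, -2.97902633e-04, -6.98756613e-04, -1.37565725e-05,
       -1.03209608e-03, -1.27511699e-03]), 'joint_torque': array([-5.11352060e-03, -7.21280622e+01, -6.22612238e+01,  7.76784704e-02,
        2.37730122e-02, -6.18573745e-05]), 'eef_pos': array([ 0.16812719, -0.65355515,  0.23192442]), 'orientation': array([-3.14153648e+00,  1.10830259e-03, -1.31903525e+00]), 'ft_force': array([-0.47499652, -0.29185284, -0.18849415]), 'wrist_torque': array([-0.05714718,  0.01655904,  0.00415009]), 'width': 0.9998508166615738} 0.014
scene {'mtx': array([[413.14781211,   0.        , 277.45099742],
       [  0.        , 413.14781211, 210.44564285],
       [  0.        ,   0.        ,   1.        ]]), 'origin': array([0.25371261, 0.4483144 , 0.72291682]), 'attitude': array([ 0.66609276, -0.01761628, -2.48351155])}
top {'mtx': array([[527.22836956,   0.        , 284.37380743],
       [  0.        , 527.22836956, 206.17222651],
       [  0.        ,   0.        ,   1.        ]]), 'origin': array([0.39343433, 0.03230126, 1.05118195]), 'attitude': array([ 0.16386291, -0.02653169, -1.56572986])}
```

View pics/scene0.png

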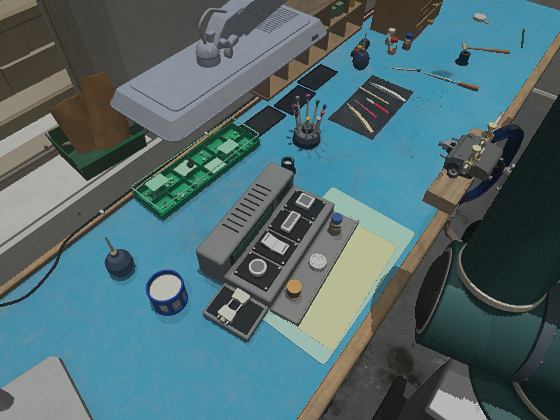

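View pics/top0.png

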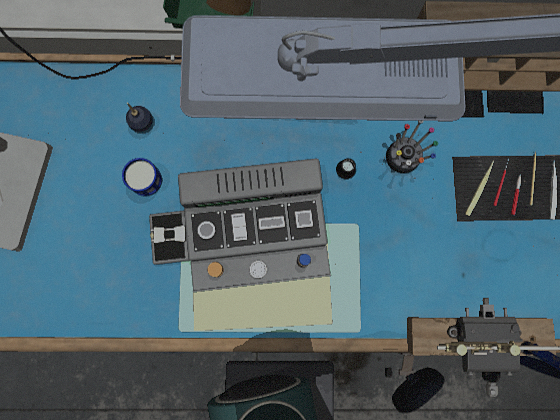

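The tester sits around (255,215) in the top view. From left to right the modules are round (206,230), rocker (239,226), bar (272,222) and square (304,219). A lamp hangs over the rear of the bench. Next I'll measure the modules.

```bash
cat > h.py <<'E'
import numpy as np, cv2
from scipy.spatial.transform import Rotation as R
from bench import ctrl
def ray(cm,u,v):
    K=cm['mtx'];d=np.array([(u-K[0,2])/K[0,0],-(v-K[1,2])/K[1,1],-1.])
    return np.array(cm['origin']),R.from_euler('xyz',cm['attitude']).as_matrix()@d
def plane(cm,u,v,z):
    o,d=ray(cm,u,v);return o+d*(z-o[2])/d[2]
def proj(cm,p):
    q=R.from_euler('xyz',cm['attitude']).as_matrix().T@(np.array(p)-cm['origin'])
    K=cm['mtx'];return K[0,0]*q[0]/-q[2]+K[0,2],K[1,1]*q[1]/q[2]+K[1,2]
E
python3 - <<'E'
from h import *
im=cv2.imread('pics/top0.png');c=im[140:300,140:340]
cv2.imwrite('pics/topc.png',cv2.resize(c,None,fx=4,fy=4,interpolation=cv2.INTER_CUBIC)[:600])
im=cv2.imread('pics/scene0.png');c=im[160:310,200:370]
cv2.imwrite('pics/scenec.png',cv2.resize(c,None,fx=4,fy=4,interpolation=cv2.INTER_CUBIC))
E
```

```text
(no output)
```

View pics/topc.png

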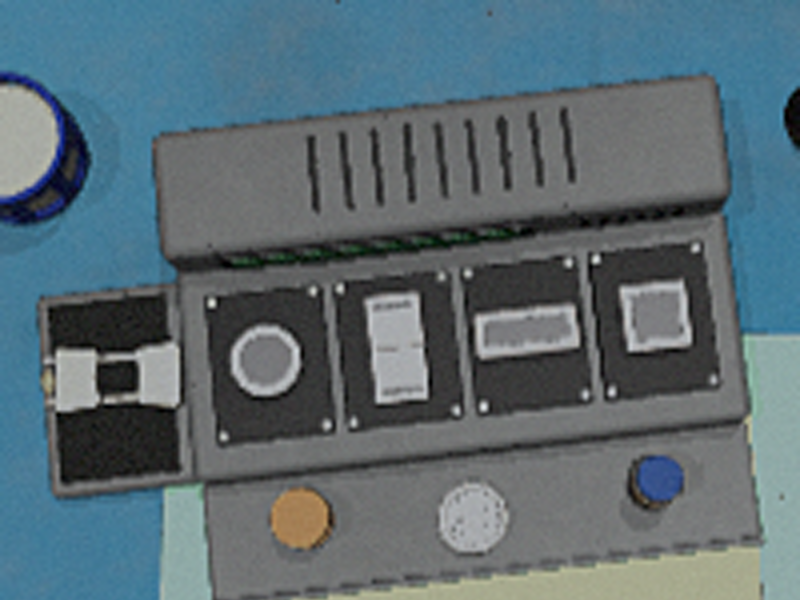

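View pics/scenec.png

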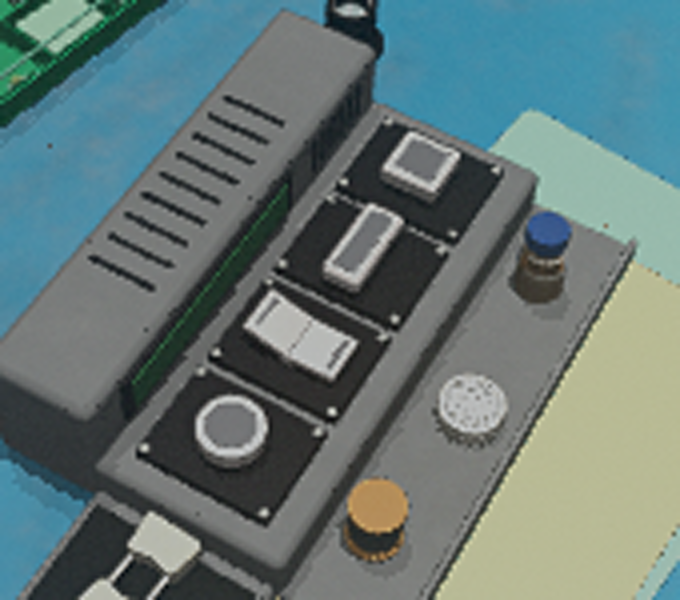

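Run:
```python
from h import *
t=ctrl.camera_model('top');s=ctrl.camera_model('scene')
T=lambda u,v,z:plane(t,140+(u+.5)/4-.5,140+(v+.5)/4-.5,z)
S=lambda u,v,z:plane(s,200+(u+.5)/4-.5,160+(v+.5)/4-.5,z)
sc={'round':[(212,303),(314,291),(328,425),(224,437)],'rocker':[(340,289),(441,277),(456,410),(353,422)],'bar':[(468,272),(569,262),(585,395),(484,407)],'square':[(596,259),(696,247),(712,380),(612,392)]}
C={}
for k,v in sc.items():
    p=np.array([T(*q,.046) for q in v]);C[k]=p.mean(0);e=p[0]-p[3]+p[1]-p[2];print(k,C[k].round(4),np.arctan2(e[1],e[0]).round(3), np.linalg.norm(p[0]-p[3]).round(4),np.linalg.norm(p[0]-p[1]).round(4))
d=C['round']-C['square'];print('row',np.linalg.norm(d)/3,'yaw',np.arctan2(-d[0],d[1]))
print('keys top', T(266,359,.06),T(527,331,.06),T(655,315,.06),'rocker far edge',T(391,296,.062))
ss={'round':[(201,372),(320,432),(265,513),(144,449)],'bar':[(334,198),(441,251),(395,318),(282,262)],'rocker':[(268,284),(383,337),(332,410),(215,352)]}
for k,v in ss.items(): print('scene',k,np.mean([S(*q,.046) for q in v],0).round(4))
print('scene keys',S(231,429,.06),S(364,245,.06),'rocker far',S(263,309,.062))
for n,q,z in [('spool',(301,517),.044),('tin',(473,517),.026),('bottle',(660,478),.062)]: print(n,T(*q,z).round(3))
p=plane(t,300,65,0.3);print(p, plane(t,300,118,.3),plane(t,300,118,.5),plane(t,300,118,.0))
# lamp front edge corners: triangulate
def tri(a,b):
    o1,d1=ray(t,*a);o2,d2=ray(s,*b);A=np.stack([d1,-d2],1);x=np.linalg.lstsq(A,o2-o1,rcond=None)[0];return (o1+d1*x[0]+o2+d2*x[1])/2,np.linalg.norm(o1+d1*x[0]-o2-d2*x[1])
print('lamp front-left',tri((183,116),(180,136)),'front-right',tri((462,118),(325,35)))
```

```text
round [0.5112 0.1541 0.046 ] 0.125 0.0647 0.049
rocker [0.5187 0.0932 0.046 ] 0.123 0.0645 0.0488
bar [0.5267 0.0315 0.046 ] 0.127 0.0658 0.049
square [ 0.5343 -0.0298  0.046 ] 0.118 0.065 0.0489
row 0.06179261555012592 yaw 0.12477899052861333
keys top [0.5117868  0.15414487 0.06      ] [0.52615209 0.03131499 0.06      ] [ 0.53434311 -0.02941877  0.06      ] rocker far edge [0.54203583 0.09582162 0.062     ]
scene round [0.5124 0.1547 0.046 ]
scene bar [0.5282 0.031  0.046 ]
scene rocker [0.5205 0.0933 0.046 ]
scene keys [0.51127255 0.15649283 0.06      ] [0.52625973 0.03350284 0.06      ] rocker far [0.54072524 0.09623384 0.062     ]
spool [0.439 0.137 0.044]
tin [0.44  0.057 0.026]
bottle [ 0.457 -0.032  0.062]
[ 0.73446944 -0.00955406  0.3       ] [ 0.65088603 -0.00957296  0.3       ] [0.58234027 0.00157593 0.5       ] [ 0.75370468 -0.02629629  0.        ]
lamp front-left (array([0.64955295, 0.1625766 , 0.30462629]), np.float64(0.0008504431572855519)) front-right (array([ 0.66458161, -0.26057381,  0.27710557]), np.float64(0.004887926682994554))
```

Run:
```python
from h import *
a=cv2.imread('pics/top0.png')[290:420,400:560];b=cv2.imread('pics/scene0.png')[100:230,400:560]
cv2.imwrite('pics/lathe.png',np.hstack([cv2.resize(x,(400,325),interpolation=cv2.INTER_CUBIC) for x in(a,b)]))
```

```text
(no output)
```

View pics/lathe.png

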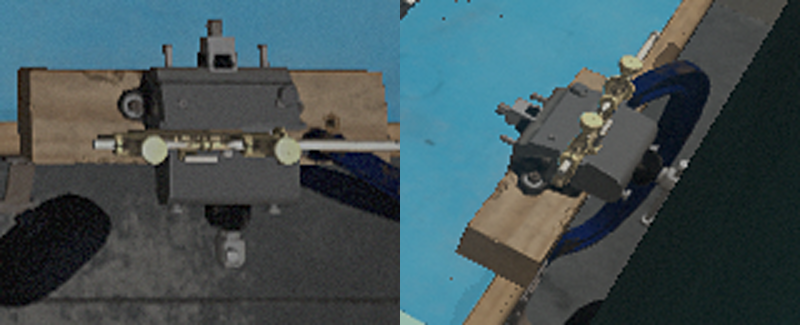

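Run:
```python
from h import *
t=ctrl.camera_model('top');s=ctrl.camera_model('scene')
def tri(a,b):
    o1,d1=ray(t,*a);o2,d2=ray(s,*b);A=np.stack([d1,-d2],1);x=np.linalg.lstsq(A,o2-o1,rcond=None)[0];return ((o1+d1*x[0]+o2+d2*x[1])/2).round(3),np.linalg.norm(o1+d1*x[0]-o2-d2*x[1]).round(4)
print(tri((461.2,350),(477.2,148.4)),tri((515.2,350),(492,126.4)))
st=ctrl.get_state();Rm=R.from_euler('xyz',st['orientation']).as_matrix()
for n,p in [('via',(.40,-.25,.24)),('rk hover',(0.5395,0.0958,0.12))]:
    print(n,(Rm.T@(np.array(p)-st['eef_pos'])).round(4))
yaw=.1248
print('rocker press xy',np.array([.5193,.0932])+.019*np.array([np.cos(yaw),np.sin(yaw)]))
```

```text
(array([ 0.302, -0.286,  0.155]), np.float64(0.0002)) (array([ 0.302, -0.379,  0.15 ]), np.float64(0.0011))
via [-0.3331 -0.3251 -0.0077]
rk hover [-0.6331 -0.5464  0.1126]
rocker press xy [0.53815223 0.09556505]
```

```bash
python3 -m pendant '[[-0.04,-0.03,-0.015,0,-1],[-0.08,-0.062,-0.015,2,-1],[-0.64,-0.516,-0.015,7.2,-1],[-0.64,-0.516,-0.015,7.2,-1],[-0.64,-0.516,-0.015,7.2,-1],[-0.64,-0.516,-0.015,7.2,-1],[-0.64,-0.516,-0.015,7.2,-1],[-0.64,-0.516,-0.015,7.2,-1],[-0.64,-0.516,-0.015,7.2,-1],[-0.64,-0.516,-0.015,7.2,-1],[-0.64,-0.516,-0.015,7.2,-1],[-0.64,-0.516,-0.015,7.2,-1],[-0.64,-0.516,-0.015,7.2,-1],[-0.64,-0.516,-0.015,7.2,-1],[-0.64,-0.516,-0.015,7.2,-1],[-0.64,-0.516,-0.015,7.2,-1],[-0.64,-0.516,-0.015,7.2,-1],[-0.64,-0.516,-0.015,7.2,-1],[-0.64,-0.516,-0.015,7.2,-1],[-0.64,-0.516,-0.015,7.2,-1]]' 20
```

```text
clock: 1.77
eef_pos: [0.5089, 0.0976, 0.2473]
orientation: [3.141, 0.0, -1.443]
ft_force: [0.8, -0.7, -0.1]
width: 0.005
```

Run:
```python
from h import *
a=ctrl.get_image('wrist')[:,:,::-1];b=ctrl.get_image('scene')[:,:,::-1]
cv2.imwrite('pics/w1.png',a);cv2.imwrite('pics/s1.png',b)
st=ctrl.get_state();print(st['clock'],st['eef_pos'],st['orientation'],st['ft_force'])
print(ctrl.camera_model('wrist'))
Rm=R.from_euler('xyz',st['orientation']).as_matrix()
for n,p in [('rk hover',(0.5385,0.0957,0.09)),('round',(.5118,.1545,.09)),('bar',(.5268,.0313,.09))]:
    print(n,(Rm.T@(np.array(p)-st['eef_pos'])).round(4))
```

```text
1.8667 [0.50919117 0.09820366 0.24667501] [ 3.14005365e+00  6.78201302e-04 -1.44077433e+00] [ 0.12702082 -0.1521976   0.00392641]
{'mtx': array([[328.71947923,   0.        , 273.09590771],
       [  0.        , 328.71947923, 210.23484311],
       [  0.        ,   0.        ,   1.        ]]), 'origin': array([0.57915407, 0.1072061 , 0.39912336]), 'attitude': array([-2.58432877e-01, -5.36987500e-04, -1.44017914e+00])}
rk hover [ 0.0064 -0.029   0.1566]
round [-0.0554 -0.0101  0.1567]
bar [ 0.0687 -0.009   0.1566]
```

View pics/w1.png

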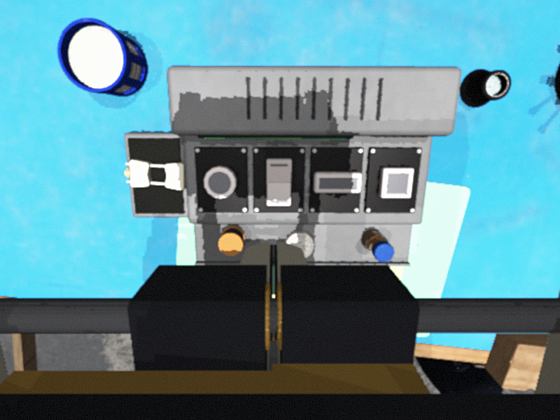

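View pics/s1.png

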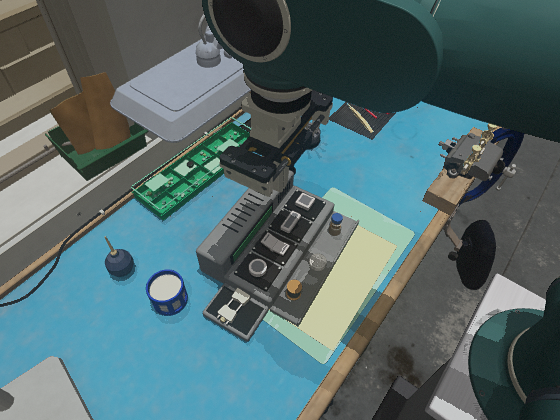

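Run:
```python
from h import *
w=ctrl.camera_model('wrist')
for n,u,v,z in [('round',220,182,.06),('bar',338,182,.06),('rk far',279,160,.062),('rk near',279,205,.054),('sq',397,182,.06)]: print(n,plane(w,u,v,z).round(4))
a=cv2.imread('pics/w1.png')[120:240,170:440]; cv2.imwrite('pics/w1c.png',cv2.resize(a,None,fx=2.9,fy=2.9,interpolation=cv2.INTER_CUBIC))
```

```text
round [0.5133 0.1542 0.06  ]
bar [0.5293 0.0322 0.06  ]
rk far [0.5441 0.0964 0.062 ]
rk near [0.4954 0.0896 0.054 ]
sq [ 0.5373 -0.0289  0.06  ]
```

View pics/w1c.png

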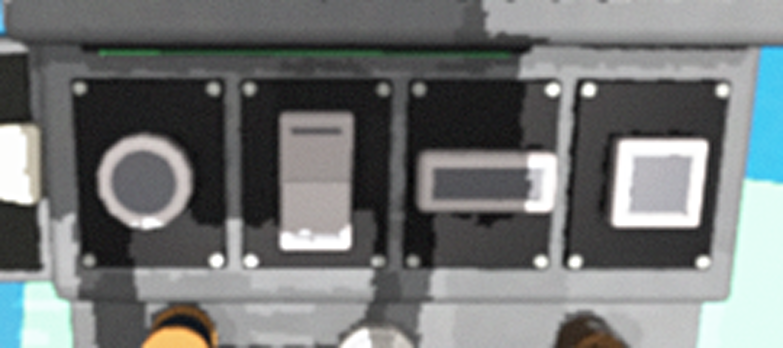

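All three views agree to within about 2 mm. Now to hover over the rocker's far half.

```bash
python3 -m pendant '[[0.006,-0.029,0.0,0,-1],[0.006,-0.029,0.035,0,-1],[0.006,-0.029,0.07,0,-1],[0.006,-0.029,0.105,0,-1],[0.006,-0.029,0.13,0,-1],[0.006,-0.029,0.15,0,-1],[0.006,-0.029,0.157,0,-1],[0.006,-0.029,0.157,0,-1],[0.006,-0.029,0.157,0,-1]]'
python3 - <<'E'
from h import *
cv2.imwrite('pics/s2.png',ctrl.get_image('scene')[:,:,::-1][130:330,160:380].repeat(3,0).repeat(3,1))
st=ctrl.get_state();print(st['clock'],st['eef_pos'],st['orientation'],st['ft_force'])
E
```

```text
clock: 2.62
eef_pos: [0.5382, 0.092, 0.0916]
orientation: [-3.141, 0.0, -1.445]
ft_force: [-0.5, 0.0, 0.8]
width: 0.007
2.6667 [0.53854481 0.09217281 0.09224031] [-3.13989824e+00 -4.21526914e-05 -1.44490313e+00] [-0.05475027 -0.93581025  0.44683127]
```

View pics/s2.png

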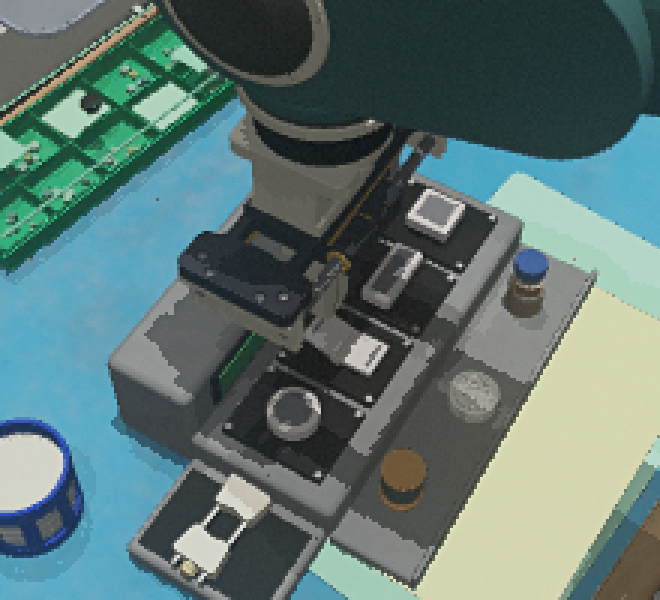

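```bash
python3 -m pendant '[[-0.003,0,0.006,0,-1],[-0.003,0,0.012,0,-1],[-0.003,0,0.016,0,-1],[-0.003,0,0.019,0,-1],[-0.003,0,0.022,0,-1],[-0.003,0,0.024,0,-1],[-0.003,0,0.024,0,-1],[-0.003,0,0.024,0,-1]]'
```

```text
clock: 3.33
eef_pos: [0.5379, 0.0954, 0.068]
orientation: [-3.141, 0.0, -1.445]
ft_force: [-7.4, -0.2, 15.9]
width: 0.005
```

```bash
python3 -m pendant '[[0,0,0.001,0,-1],[0,0,0.001,0,-1],[0,0,0.001,0,-1]]'; python3 -m pendant '[[0,0,-0.02,0,-1],[0,0,-0.05,0,-1],[-0.06,0.018,-0.07,0,-1],[-0.06,0.018,-0.07,0,-1],[-0.06,0.018,-0.07,0,-1],[-0.06,0.018,-0.07,0,-1]]'
python3 - <<'E'
from h import *
cv2.imwrite('pics/s3.png',ctrl.get_image('scene')[:,:,::-1][130:330,160:380].repeat(3,0).repeat(3,1))
cv2.imwrite('pics/w3.png',ctrl.get_image('wrist')[:,:,::-1])
st=ctrl.get_state();print(st['clock'],st['eef_pos'],st['orientation'],st['ft_force'])
E
```

```text
clock: 3.58
eef_pos: [0.538, 0.0954, 0.0679]
orientation: [-3.14, 0.0, -1.445]
ft_force: [-10.8, -1.5, 25.5]
width: 0.008
clock: 4.08
eef_pos: [0.512, 0.1533, 0.1359]
orientation: [-3.141, -0.0, -1.443]
ft_force: [0.2, -0.6, 0.5]
width: 0.005
4.1833 [0.51210926 0.15215513 0.13502347] [ 3.14075562e+00 -3.54410101e-04 -1.44450620e+00] [-0.34130777 -0.9242618   0.20863677]
```

View pics/s3.png

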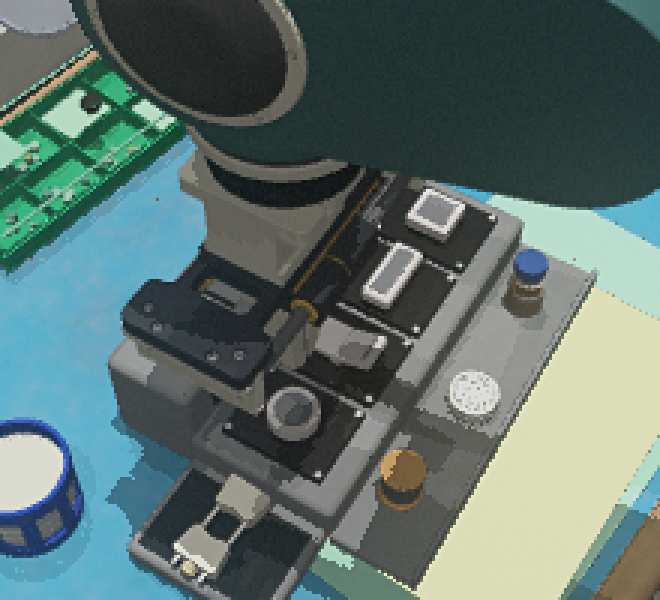

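View pics/w3.png

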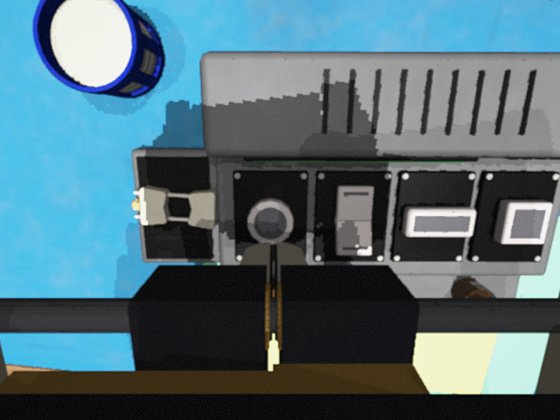

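The rocker's near half now slopes up, and the stop held: force rose to 25 N with no further travel. The fingers are over the round key, so I'll press that next.

```bash
python3 -m pendant '[[-0.001,0,0.03,0,-1],[-0.001,0,0.052,0,-1],[-0.001,0,0.058,0,-1],[-0.001,0,0.062,0,-1],[-0.001,0,0.065,0,-1],[-0.001,0,0.068,0,-1],[-0.001,0,0.069,0,-1],[-0.001,0,0.07,0,-1],[-0.001,0,0.07,0,-1],[-0.001,0,0.07,0,-1]]'
```

```text
clock: 5.02
eef_pos: [0.5125, 0.1536, 0.0662]
orientation: [-3.14, 0.0, -1.445]
ft_force: [1.7, -1.7, 2.9]
width: 0.005
```

```bash
python3 -m pendant '[[0,0,0.001,0,-1],[0,0,0.002,0,-1],[0,0,0.002,0,-1],[0,0,0.002,0,-1]]'
```

```text
clock: 5.35
eef_pos: [0.5127, 0.1537, 0.066]
orientation: [-3.14, 0.0, -1.445]
ft_force: [-8.1, -5.0, 24.3]
width: 0.006
```

```bash
python3 -m pendant '[[0,0,-0.02,0,-1],[0,0,-0.055,0,-1],[0.03,0,-0.06,0,-1],[0.065,0,-0.06,0,-1],[0.1,0,-0.06,0,-1],[0.1225,0,-0.06,0,-1],[0.1225,0,-0.06,0,-1],[0.1225,0,-0.06,0,-1],[0.1225,0,-0.06,0,-1]]'
python3 - <<'E'
from h import *
cv2.imwrite('pics/s4.png',ctrl.get_image('scene')[:,:,::-1][130:330,160:380].repeat(3,0).repeat(3,1))
cv2.imwrite('pics/w4.png',ctrl.get_image('wrist')[:,:,::-1])
st=ctrl.get_state();print(st['clock'],st['eef_pos'],st['orientation'],st['ft_force'])
E
```

```text
clock: 6.1
eef_pos: [0.5274, 0.0325, 0.1236]
orientation: [3.141, 0.0, -1.445]
ft_force: [0.1, 1.8, 0.0]
width: 0.006
6.2 [0.52735185 0.03294488 0.12358239] [ 3.14146762e+00  2.53230541e-04 -1.44368035e+00] [ 1.00069284 -0.85141482  0.12996369]
```

View pics/s4.png

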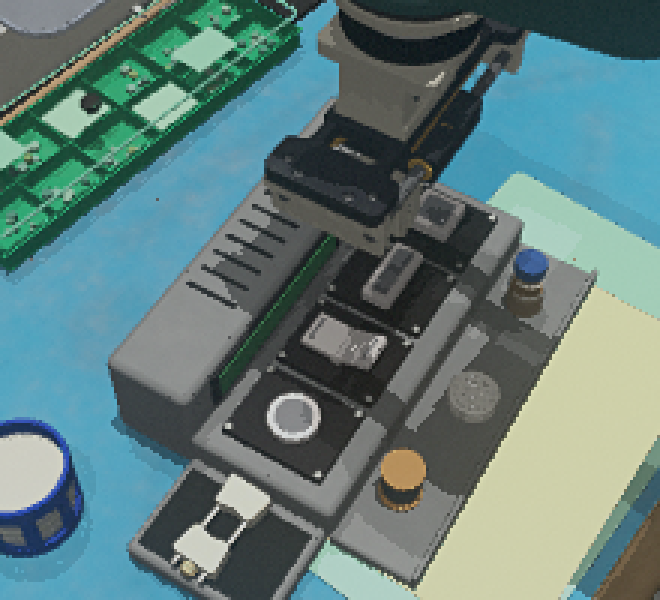

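View pics/w4.png

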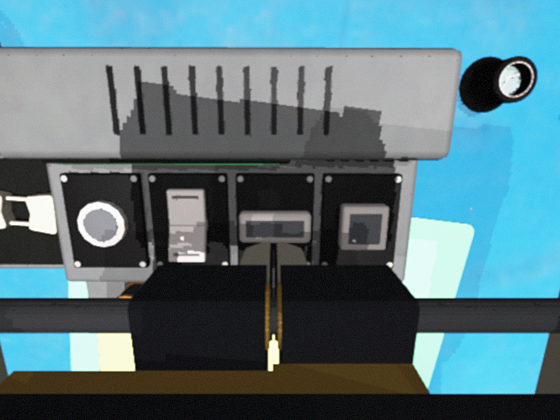

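The round key stayed down, the rocker is on, and the bar at (275,225) lies ahead of the fingers. I'll press the bar now.

```bash
python3 -m pendant '[[0,0,0.025,0,-1],[0,0,0.042,0,-1],[0,0,0.048,0,-1],[0,0,0.052,0,-1],[0,0,0.055,0,-1],[0,0,0.057,0,-1],[0,0,0.058,0,-1],[0,0,0.059,0,-1],[0,0,0.059,0,-1],[0,0,0.059,0,-1]]'
```

```text
clock: 7.03
eef_pos: [0.5279, 0.0324, 0.0662]
orientation: [-3.14, 0.0, -1.445]
ft_force: [-6.4, 3.8, 10.5]
width: 0.007
```

```bash
python3 -m pendant '[[0,0,0.001,0,-1],[0,0,0.001,0,-1],[0,0,0.001,0,-1],[0,0,0.001,0,-1],[0,0,0.001,0,-1]]'
python3 - <<'E'
from h import *
cv2.imwrite('pics/s5.png',ctrl.get_image('scene')[:,:,::-1][130:330,160:380].repeat(3,0).repeat(3,1))
cv2.imwrite('pics/w5.png',ctrl.get_image('wrist')[:,:,::-1])
st=ctrl.get_state();print(st['clock'],st['eef_pos'],st['orientation'],st['ft_force'])
E
```

```text
clock: 7.45
eef_pos: [0.528, 0.0324, 0.066]
orientation: [-3.14, 0.0, -1.445]
ft_force: [-10.6, 3.8, 19.5]
width: 0.008
7.55 [0.52797686 0.03241938 0.06596475] [-3.14000072e+00  4.39665390e-04 -1.44453295e+00] [-11.84613871   3.34557136  19.35943877]
```

View pics/s5.png

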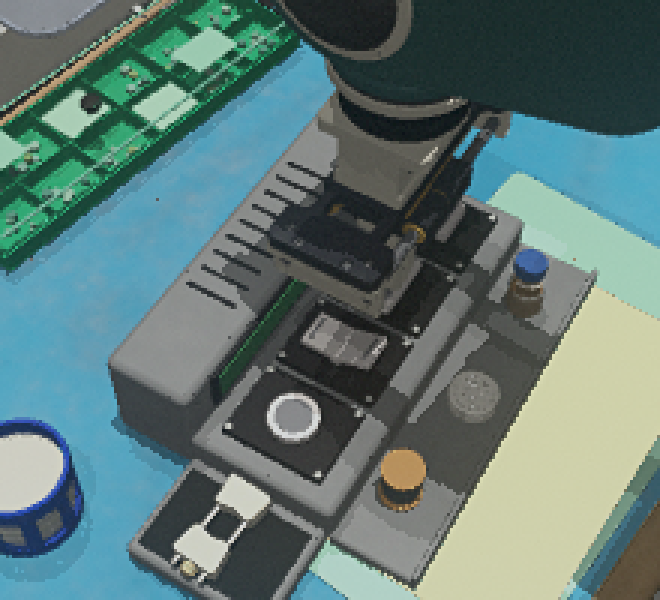

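View pics/w5.png

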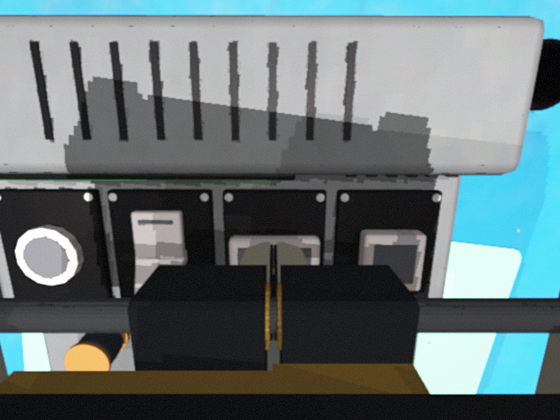

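The bar is at its stop: fingertips at z = 0.052, about 19 N against the 6 N it needs. The square key is clear and the bystanders stand where they were, so I'll hand it in.

```bash
python3 -c "
from bench import ctrl
print(ctrl.close_job())"
```

```text
the job is handed in; nothing more can be done
None
```

I switched the rocker on, pressed the round key until it latched, then pressed the bar key. I handed the job in at about 7.6 s with the closed fingers still holding the bar down.

| Step | Fingertip height | What the check showed |
|---|---|---|
| Rocker, far half | 54 mm (its level height when on) | Force rose from 16 to 25 N with no further travel; pictures show the near half sloping up |
| Round key | 52 mm | About 24 N at its stop; still down in later pictures |
| Bar key | 52 mm | About 19 N at its stop, where it needs 6 N; held at hand-in |

- **Untouched things:** I saw no contact with the square key. The movement holder, tin, spool, bottle and canister look unmoved in the last pictures. I did not check the loupe closely, and no move went near it.
- **Disagreements:** the three camera views differed by up to about 3 mm on the key positions, which was small enough to press on. While pressing there was also a sideways force of 5 to 12 N, besides the downward push, and it was still there in the final hold.
- **Not checked:** the joint depths themselves cannot be read, so "fully down" rests on the fingertip heights, the forces at the stops and the pictures.

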